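# Wring the check weight onto the shop scale

### The arm

A 6-joint arm with a two-finger parallel gripper is mounted at the origin on the work surface. World frame = base frame: x ahead of the robot, y to its left, z up, the work surface at z = 0. Lengths are in mm, angles in rad, forces in N, time in s.
With the tool pointing down it reaches from about 275 to 750 mm from the base axis. Payload 10.2 kg.
Tool frame: the origin (TCP) lies on the centre line of the jaws, within the pads' length; the fingertips stand 8 mm ahead of it and the grasp point (between the pads) lies 11 mm behind it; z points along the fingers, y is the line along which they close (so a half turn about z gives the same grasp; the last joint's range is limited). The gripper opens to 88 mm and grips with 3 to 60 N. Pads are 18 mm wide; open, the fingers measure 123 mm over their backs; the gripper's body (75 mm by 187 mm) begins 45 mm behind the grasp point.
Start: joints at [-1.418, 0.313, 1.498, -0, 1.331, -0.223], TCP at [192.672, -488.374, 246.72] pointing down, gripper open.
Joint ranges: [-2.94, 2.94], [-0.97, 2.17], [0.19, 2.56], [-1.23, 4.37], [0.02, 3.11], [-2.88, 2.88]. Speed limits (rad/s): [2.39, 2.39, 3.01, 3.14, 3.14, 3.14].

### API

Orientations are given as a unit quaternion [x, y, z, w].
In Python, from plant import * gives the robot as it stands.
- The arm moves only by the shell command python3 -m jog 'ROWS' [FORCE]. ROWS is JSON, a list of rows, each a list of 7 numbers: the shift along the tool's x, y, z in mm, then the turn, a rotation vector about the tool's x, y, z in rad, then the opening, from 0 (shut) to 1 (fully open). In form: [[tx, ty, tz, ax, ay, az, gripper], ...]. A call has 1 to 10 rows; each row is the pose to reach, as a shift and turn from the pose commanded when the call began, along the tool's axes at that moment; what a row does not reach only later rows make up. A row lasts 1/10 s, in which the tool goes at most 50 mm and 8.59 degrees, less where a joint would pass 70% of its speed; a pose out of reach is approached as far as the arm can. A call with a gripper value outside its range is refused whole. The fingers move at their own pace and stop on an object; FORCE is the grip in N (left out, the last holds). Time passes only in rows, so rows that repeat a pose let the fingers close. It gives the time, the measured TCP pose, the force, the opening and the grip force at its end, in the units of the state.
- sense(): the state, without advancing time (a new reading comes with each control period).
- snapshot(name): name is "scene" or "top" or "wrist"; returns a dict with "frame" (420x560x3 uint8, red, green, blue), "z_map" (420x560 float32, mm along the optical axis (not along the pixel's ray), 0 where there is no reading), "camera_matrix" (3x3 intrinsics, pixels), "distortion" ([k1, k2, p1, p2, k3] as OpenCV has them; the pictures are not rectified), "eye" and "rotation" of the camera in the world; the wrist camera has in their place "tool_from_camera" (4x4, takes a point from camera to tool coordinates, whose origin is the TCP and whose axes are the flange's). Camera axes: x right, y down, z forward; pixel columns grow to the right and rows downward; lengths in mm; the calibration is good to about 2 mm. A picture is of the moment at which its call begins: read the wrist's pose just before it.
- job_done(): hands the job in; it is judged then, once.
The state is a dict: "clock": time; "qpos": joint angles; "qd": joint speeds; "tau": joint torques, N m; "position": TCP position; "ee_rot": TCP orientation; "ft_force": force on the tool from outside, world axes, zero at the start; "ft_torque": the same for the moment, N m; "opening": finger opening in mm; "grasp_force": force on a finger pad.
Only numpy, scipy, OpenCV 4.12 (cv2) and the standard library are available. Lean on these libraries where they do the work, as an engineer would, in place of code of your own. Each camera call takes 0.05 s, during which the arm holds its last target. There are 200 camera calls.

### The job

The spice shop's scale is due for its check. Take the longer of the two steel slab weights, set it flat on the open near part of the narrow steel load block on the scale, and without lifting it slide it along the block's face, under the lip, fully home against the end stop so that it lies squarely centred on the block; then let go. Leave the short slab and the jar where they are.

Things in the scene. Friction and masses are not known exactly. Their poses are not given: they have to be found in the camera images.
- long_slab_mid (a point): Centre (half-way up) of the longer steel slab weight, a flat plain steel block 80 x 44 x 26 mm (x, y, z; about 0.7 kg) lying loose on the counter with a small flush brass disc in its top. x runs along its 80 mm length, y across its 44 mm width, z up. Either end may go first.
- load_face (a point): Centre of the load block's flat top: 80 mm long (x), 30 mm wide (y), 105 mm above the counter, 25 above the scale's plate (250 x 300 mm). x points from the open near end to the end stop, whose face is at x = +40 mm. From the stop a lip (30 mm wide; underside 32, top 38 mm above the block) reaches back to x = +20. Sides open. The long slab is home with its centre straight above this point.
- short_slab_mid (a point): Centre (half-way up) of the short steel slab weight, 44 x 44 x 26 mm, otherwise like the long one, lying on the counter; a bystander. The two slabs may lie in either place.
- jar_mid (a point): Centre (half-way up) of an amber glass spice jar with a red lid and paper label, 77 mm in diameter and 106 mm tall, standing on the counter; a bystander.
Not all that is in view belongs to the job. What is shaped like the part that bears long_slab_mid but orange or pink is not meant.

How it is judged (in metres and radians):
On the way, in this order (a step that is already met when the one before it is completed fails the run):
1. the long slab is set flat on the near part of the load block's face, its far end still short of the lip or just at it (x of long_slab_mid in the frame of load_face between -0.055 and -0.019 m and y of long_slab_mid in the frame of load_face between -0.015 and 0.015 m and z of long_slab_mid in the frame of load_face below 0.016 m and contact force between long_slab and scale above 0.5 N), for 0.1 s.
2. the long slab slides along the face under the lip, 18 to 10 mm short of home and not lifted (x of long_slab_mid in the frame of load_face between -0.018 and -0.01 m and z of long_slab_mid in the frame of load_face below 0.016 m), for 0.04 s.
At the end, for the whole second after the job is handed in: The long slab lies flat and at rest on the load block's face under the lip, within 10 mm of home along the block and 10 mm across it, in line with it to 10 degrees; the short slab and the jar are within 30 mm of where they stood (x of long_slab_mid in the frame of load_face between -0.01 and 0.006 m and y of long_slab_mid in the frame of load_face between -0.01 and 0.01 m and z of long_slab_mid in the frame of load_face between 0.01 and 0.016 m and angle between the x axis of long_slab_mid and the x axis of load_face, either way round below 0.175 rad and angle between long_slab_mid's own z axis and vertical below 0.1 rad and linear speed of long_slab below 0.02 m/s and distance of each of short_slab_mid, jar_mid from where it was at the start of the episode below 0.03 m); the robot touches nothing.
It fails at once if the short slab is moved by more than 30 mm (distance of short_slab_mid from where it was at the start of the episode above 0.03 m).
It fails at once if the jar is moved by more than 30 mm (distance of jar_mid from where it was at the start of the episode above 0.03 m).
It also fails if it takes over 38 s, if anything falls off the work surface, if the arm or the gripper's body presses on something with over 40 N, if the wrist force passes 120 N, or if a joint passes its speed limit or range.

## Working session

There is one attempt and no reset: what is moved stays moved. The work goes in short steps, Python scripts to look and compute and a shell command to move; the robot and the scene stay as the last step left them, time stands still between calls to the robot, and variables do not carry over. Pictures are saved under pics/ and viewed, at most 10 in all, crops included, and the job is handed in when it is done.

```bash
ls; mkdir -p pics; cat > h.py <<'E'
from plant import *
import numpy as np, cv2
from scipy.spatial.transform import Rotation as R
def cloud(s, st=None):
    z=s["z_map"].astype(float); h,w=z.shape
    u,v=np.meshgrid(np.arange(w),np.arange(h))
    p=cv2.undistortPoints(np.stack([u,v],-1).reshape(-1,1,2).astype(float),np.array(s["camera_matrix"],float),np.array(s["distortion"],float)).reshape(h,w,2)
    c=np.dstack([p[...,0]*z,p[...,1]*z,z])
    if "eye" in s: P=c@np.array(s["rotation"]).T+np.array(s["eye"])
    else:
        T=np.array(s["tool_from_camera"]); t=c@T[:3,:3].T+T[:3,3]
        P=t@R.from_quat(st["ee_rot"]).as_matrix().T+np.array(st["position"])
    P[z<=0]=np.nan
    return P
E
python3 - <<'E'
from h import *
st=sense(); print(st)
a=snapshot("scene"); b=snapshot("top")
np.savez("s0.npz",A=cloud(a),B=cloud(b),a=a["frame"],b=b["frame"])
print(a["eye"],b["eye"],np.array(a["rotation"]).round(2).tolist(),np.array(b["rotation"]).round(2).tolist())
cv2.imwrite("pics/a.png",a["frame"][...,::-1]); cv2.imwrite("pics/b.png",b["frame"][...,::-1])
E
```

```text
pics
{'clock': 0.0, 'qpos': array([-1.41835579e+00,  3.13406497e-01,  1.49844745e+00, -7.43025170e-06,
        1.33100297e+00, -2.23436345e-01]), 'qd': array([-0.00049752, -0.00022135,  0.00016083,  0.00119681, -0.00133767,
       -0.00101894]), 'tau': array([-1.34376014e-04, -4.02210724e+01, -2.52268070e+01,  6.94534974e-02,
        3.52832617e-02, -1.16272890e-04]), 'position': array([ 192.65262245, -488.11224332,  246.17942331]), 'ee_rot': array([ 9.82391130e-01,  1.86834867e-01,  1.88287469e-05, -6.31864412e-04]), 'ft_force': array([-0.08992097,  0.19525577, -0.03940818]), 'ft_torque': array([ 0.00612931,  0.0131473 , -0.01606095]), 'grasp_force': 0.0, 'opening': 88.06371606052836}Traceback (most recent call last):
  File "<stdin>", line 4, in <module>
  File "h.py", line 9, in cloud
    if "eye" in s: P=c@np.array(s["rotation"]).T+np.array(s["eye"])
                     ~^~~~~~~~~~~~~~~~~~~~~~~~~~
ValueError: matmul: Input operand 1 has a mismatch in its core dimension 0, with gufunc signature (n?,k),(k,m?)->(n?,m?) (size 4 is different from 3)
```

```bash
sed -i 's/np.array(s\["rotation"\]).T/R.from_quat(s["rotation"]).as_matrix().T/' h.py
python3 - <<'E'
from h import *
a=snapshot("scene"); b=snapshot("top")
np.savez("s0.npz",A=cloud(a),B=cloud(b),a=a["frame"],b=b["frame"])
print(a["eye"],b["eye"],a["rotation"],b["rotation"])
cv2.imwrite("pics/a.png",a["frame"][...,::-1]); cv2.imwrite("pics/b.png",b["frame"][...,::-1])
E
```

```text
[1088.69598547 -156.02913884  887.00662881] [ 442.42448708  175.40232495 1032.49672774] [ 0.82403984  0.45693528 -0.16858196 -0.28939353] [-0.70026565  0.71198155 -0.03760082  0.03600646]
```

View pics/a.png

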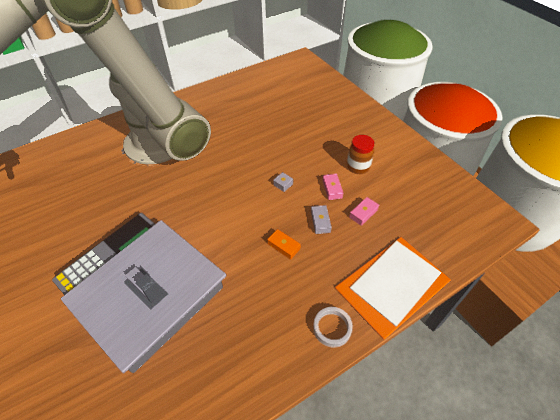

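View pics/b.png

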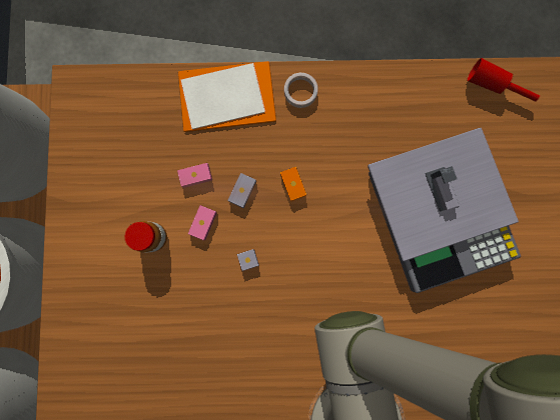

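The scene picture shows two grey steel slabs, at (320,219) and (283,182). The top picture shows the same two at (242,190) and (248,260). The pink slabs at top (194,174) and (203,222) and the orange one at top (293,183) are decoys. The grey elongated slab at top (242,190) fits the description, and the square grey one is the short slab. The load block is at top (440,192). Next I'll measure these and confirm with a crop.

```bash
python3 - <<'E'
from h import *
d=np.load("s0.npz");A,B,a,b=d["A"],d["B"],d["a"],d["b"]
def fit(P,lab,lo,hi,c,r,frame,grey=True):
    m=(P[...,2]>lo)&(P[...,2]<hi)&(np.hypot(P[...,0]-c[0],P[...,1]-c[1])<r)
    if grey: m&=(np.ptp(frame.astype(int),axis=2)<60)
    q=P[m]; rc=cv2.minAreaRect(q[:,:2].astype(np.float32)); print(lab,len(q),"z",np.median(q[:,2]).round(1),rc, "mean",q.mean(0).round(1))
for P,f,n,L,S in((A,a,"scene",(219,320),(182,283)),(B,b,"top",(190,242),(260,248))):
    fit(P,n+" long",20,32,P[L],60,f); fit(P,n+" short",20,32,P[S],45,f)
print("top jar",B[236,140],"table",B[300,100],A[300,230])
# load block region
for P,n,(r0,r1,c0,c1) in((B,"top",(160,220,415,465)),(A,"scene",(258,310,118,172))):
    print(n); print(P[r0:r1:6,c0:c1:5,2].round(0))
k=np.hstack([cv2.resize(b[150:280,170:320],None,fx=3,fy=3,interpolation=2),]) 
k2=cv2.resize(b[155:225,410:470],None,fx=5,fy=5,interpolation=2)
c=np.zeros((390,800,3),np.uint8); c[:390,:450]=k; c[:350,455:755]=k2
cv2.imwrite("pics/c.png",c[...,::-1])
E
```

```text
scene long 347 z 25.1 ((592.1129150390625, 278.9613037109375), (43.705692291259766, 83.35005187988281), 63.96391296386719) mean [594.6 277.3  25. ]
scene short 154 z 24.9 ((413.4596862792969, 264.5995788574219), (46.13248825073242, 46.96989440917969), 16.152732849121094) mean [415.4 264.   24.7]
top long 502 z 26.0 ((590.7254028320312, 279.717529296875), (44.0492057800293, 79.7534408569336), 64.6590576171875) mean [590.4 279.5  26. ]
top short 281 z 26.0 ((411.58685302734375, 265.6502990722656), (43.91078186035156, 44.29152297973633), 17.11455535888672) mean [411.7 265.4  26. ]
top jar [473.00380812 509.60241716 104.58758042] table [3.14000868e+02 6.46263264e+02 5.31612660e-01] [ 6.68911275e+02 -5.18936385e+01  2.04655114e-01]
top
[[ 82.  80.  82.  78.  80.  84.  79.  82.  78.  77.]
 [ 81.  80.  80.  80.  84.  80.  82. 141.  81.  79.]
 [ 81.  79.  80.  82. 118. 142. 142. 144.  81.  81.]
 [ 79.  78.  79.  82. 106. 105. 142. 143. 142.  80.]
 [ 79.  77.  81.  84.  93. 103. 103. 102.  77.  78.]
 [ 81.  79.  81.  81.  85. 107. 105. 106.  nan  79.]
 [ 78.  79.  81.  83.  84. 100. 108. 102. 108.  80.]
 [ 79.  80.  78.  79.  81.  87. 107. 105. 108.  83.]
 [ 81.  80.  81.  79.  80.  87. 100.  80.  83.  81.]
 [ 78.  78.  81.  80.  80.  77.  81.  80.  81.  82.]]
scene
[[ 78.  80.  81.  80.  82.  80.  79.  80.  83.  81.  82.]
 [ 80.  78.  76.  81.  nan  82.  80.  76.  80.  80.  81.]
 [ 82.  80.  81. 105. 104.  84.  80.  80.  81.  82.  82.]
 [ 78.  79. 105. 105. 106. 142. 144.  81.  78.  79.  79.]
 [ 79.  79.  86. 105. 143. 143. 143. 144.  81.  79.  81.]
 [ 79.  79.  80.  85. 103. 144. 142. 128. 114.  80.  82.]
 [ 79.  80.  82.  78.  84.  94. 122. 111.  94.  82.  80.]
 [ 78.  77.  82.  81.  78.  80.  86.  89.  83.  78.  83.]
 [ 80.  79.  79.  78.  80.  79.  84.  84.  80.  81.  78.]]
```

View pics/c.png

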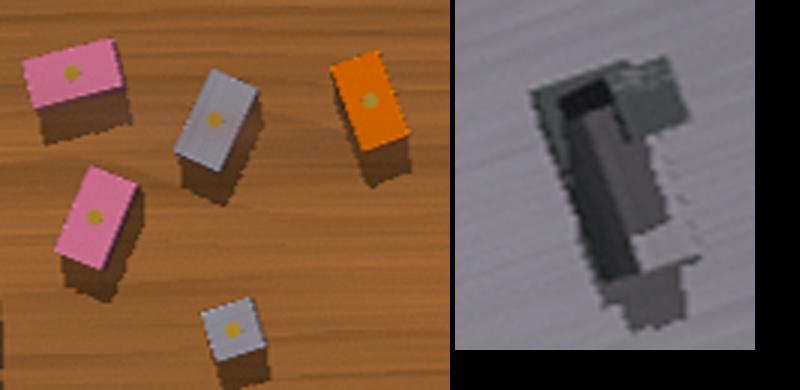

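The crop confirms it: the long steel slab is the elongated grey one at top (242,190). The short one is square and grey, and the pink and orange slabs are decoys. On the load block, the lip and stop are at the top-image upper end (443,175), and the open end is toward the robot. Next I'll fit the block frame.

```bash
python3 - <<'E'
from h import *
d=np.load("s0.npz")
for n in "BA":
    P=d[n]; Q=P[np.isfinite(P[...,2])]
    ref=P[192,440] if n=="B" else P[285,150]
    near=np.hypot(Q[:,0]-ref[0],Q[:,1]-ref[1])
    for lab,lo,hi,r in(("plate",74,87,260),("face",100,111,90),("lip",138,148,90),("blk",98,150,90)):
        q=Q[(Q[:,2]>lo)&(Q[:,2]<hi)&(near<r)]
        print(n,lab,len(q),q.mean(0).round(1),cv2.minAreaRect(q[:,:2].astype(np.float32)))
st=sense(); M=R.from_quat(st["ee_rot"]).as_matrix(); print(M.round(3).tolist())
s=snapshot("wrist"); print(np.array(s["tool_from_camera"]).round(2).tolist())
# shift to long slab, tool axes, and yaw
for nm,tgt,ang in(("slab",(590.6,279.6,25+100),-25.2),):
    print(nm,(M.T@(np.array(tgt)-st["position"])).round(1))
print("tool x heading deg",np.degrees(np.arctan2(M[1,0],M[0,0])))
E
```

```text
B plate 11708 [ 564.3 -216.5   80.2] ((567.2517700195312, -218.56414794921875), (250.23977661132812, 303.7140197753906), 17.406831741333008)
B face 408 [ 563.6 -216.2  105.1] ((572.7785034179688, -215.2251739501953), (91.01277923583984, 31.927265167236328), 17.488473892211914)
B lip 192 [ 601.3 -205.9  142.8] ((601.6104736328125, -206.40939331054688), (32.01823425292969, 31.771873474121094), 17.97182273864746)
B blk 643 [ 576.7 -211.7  117.1] ((573.1763916015625, -215.21058654785156), (91.77850341796875, 32.26014709472656), 17.382686614990234)
A plate 11678 [ 580.6 -226.6   79.8] ((567.634765625, -218.3543701171875), (253.2695770263672, 299.8397216796875), 17.65687370300293)
A face 235 [ 562.  -221.5  104.9] ((574.1807250976562, -215.97964477539062), (93.32337951660156, 30.48542022705078), 17.4497127532959)
A lip 204 [ 602.6 -206.8  142.6] ((601.9573364257812, -207.2540283203125), (34.8277587890625, 30.626073837280273), 17.218507766723633)
A blk 555 [ 587.7 -212.7  122.3] ((574.2217407226562, -216.1231231689453), (93.31147766113281, 30.832616806030273), 17.496309280395508)
[[0.93, 0.367, -0.0], [0.367, -0.93, 0.001], [0.0, -0.001, -1.0]]
[[0.0, -0.95, -0.32, 83.68], [1.0, 0.0, -0.0, 0.24], [0.0, -0.32, 0.95, -138.42], [0.0, 0.0, 0.0, 1.0]]
slab [ 652.  -568.1  121.9]
tool x heading deg 21.53195081171804
```

Load frame: centre ≈ (567.8, −217.6, 105), yaw 17.4°. The 91×31 block and 250×300 plate match the given sizes. Slab: (590.6, 279.6), long axis at −25.2°. Moving above the slab.

```bash
python3 -m jog '[[652,-568,60,0,0,0.815,1],[652,-568,60,0,0,0.815,1],[652,-568,60,0,0,0.815,1],[652,-568,60,0,0,0.815,1],[652,-568,60,0,0,0.815,1],[652,-568,60,0,0,0.815,1],[652,-568,60,0,0,0.815,1],[652,-568,60,0,0,0.815,1],[652,-568,60,0,0,0.815,1],[652,-568,60,0,0,0.815,1]]'
cat > to.py <<'E'
from h import *
import sys
x,y,z,hd=map(float,sys.argv[1:5]); st=sense(); M=R.from_quat(st["ee_rot"]).as_matrix()
h=np.degrees(np.arctan2(M[1,0],M[0,0]))
T=np.array([[np.cos(np.radians(hd)),np.sin(np.radians(hd)),0],[np.sin(np.radians(hd)),-np.cos(np.radians(hd)),0],[0,0,-1]])
print("t",round(st["clock"],2),"pos",st["position"].round(1),"heading",h.round(1),"shift",(M.T@(np.array([x,y,z])-st["position"])).round(1),"turn",R.from_matrix(M.T@T).as_rotvec().round(3),"f",st["ft_force"].round(1),"q6",st["qpos"][5].round(2),"op",round(st["opening"],1),round(st["grasp_force"],1))
E
python3 to.py 590.6 279.6 150 -25.2
```

```text
clock: 1.25
position: [416.7, -56.2, 213.2]
ee_rot: [0.976, -0.218, 0.0, 0.0]
ft_force: [1.1, -1.1, 0.6]
opening: 88.1
grasp_force: 0.0
t 1.25 pos [416.7 -56.2 213.2] heading -25.2 shift [  14.5 -377.9   63.2] turn [ 0.    -0.001  0.001] f [ 1.1 -1.1  0.6] q6 1.6 op 88.1 0.0
```

```bash
python3 -m jog '[[15,-378,63,0,0,0,1],[15,-378,63,0,0,0,1],[15,-378,63,0,0,0,1],[15,-378,63,0,0,0,1],[15,-378,63,0,0,0,1],[15,-378,63,0,0,0,1],[15,-378,63,0,0,0,1],[15,-378,63,0,0,0,1],[15,-378,63,0,0,0,1],[15,-378,63,0,0,0,1]]' >/dev/null
python3 to.py 590.6 279.6 100 -25.2
python3 - <<'E'
from h import *
st=sense(); s=snapshot("wrist"); P=cloud(s,st); f=s["frame"]
m=(P[...,2]>19)&(P[...,2]<33)&(np.hypot(P[...,0]-590.6,P[...,1]-279.6)<65)&(np.ptp(f.astype(int),axis=2)<60)
q=P[m]; print(len(q),np.median(q[:,2]),cv2.minAreaRect(q[:,:2].astype(np.float32)))
cv2.imwrite("pics/d.png",f[...,::-1])
E
```

```text
t 2.25 pos [590.2 277.6 149.5] heading -25.1 shift [-0.5 -2.  49.5] turn [0.001 0.001 0.001] f [-0.2 -1.1 -0.1] q6 2.27 op 88.3 0.0
3992 26.277733588073474 ((590.1368408203125, 278.23583984375), (43.99790573120117, 79.94469451904297), 64.67919158935547)
```

View pics/d.png

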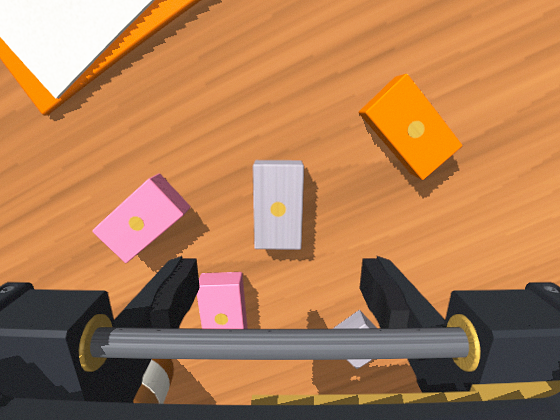

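The slab sits upright between the fingers at (278,208), and its wrist fit is 44×80 mm at z 26. The pink slab and short slab are clear of the fingers. Descending.

```bash
python3 -m jog '[[0,-1,45,0,0,0,0.9],[0,-1,90,0,0,0,0.9],[0,-1,125,0,0,0,0.9],[0,-1,138,0,0,0,0.9],[0,-1,138,0,0,0,0.9],[0,-1,138,0,0,0,0.9]]' >/dev/null
python3 to.py 590.3 278.8 11 -25.2
python3 -m jog '[[0,0,0,0,0,0,0.4],[0,0,0,0,0,0,0.4],[0,0,0,0,0,0,0.4],[0,0,0,0,0,0,0.4],[0,0,0,0,0,0,0.4],[0,0,0,0,0,0,0.4],[0,0,0,0,0,0,0.4],[0,0,0,0,0,0,0.4]]' 40
python3 to.py 590.3 278.8 11 -25.2
```

```text
t 2.9 pos [592.  278.2  14.4] heading -25.2 shift [-1.8  0.2  3.4] turn [-0.002 -0.002  0.   ] f [0.8 0.5 0.5] q6 2.27 op 79.6 0.0
clock: 3.7
position: [591.0, 278.5, 12.3]
ee_rot: [0.976, -0.218, 0.0, -0.0]
ft_force: [-0.3, 0.8, 3.4]
opening: 43.4
grasp_force: 40.0
t 3.7 pos [591.  278.5  12.3] heading -25.2 shift [-0.8 -0.   1.3] turn [-0.    -0.     0.001] f [-0.3  0.8  3.4] q6 2.27 op 43.4 40.0
```

```bash
python3 -m jog '[[0,0,-40,0,0,0,0.4],[0,0,-90,0,0,0,0.4],[0,0,-140,0,0,0,0.4],[0,0,-180,0,0,0,0.4],[0,0,-180,0,0,0,0.4]]'
python3 to.py 532.5 -228.7 185 17.4
```

```text
clock: 4.2
position: [592.5, 278.9, 197.1]
ee_rot: [0.976, -0.218, 0.004, -0.002]
ft_force: [0.2, -0.1, -6.8]
opening: 43.9
grasp_force: 40.0
t 4.2 pos [592.5 278.9 197.1] heading -25.2 shift [161.4 485.   10.5] turn [-0.003 -0.009 -0.743] f [ 0.2 -0.1 -6.8] q6 2.27 op 43.9 40.0
```

```bash
python3 -m jog '[[161,485,6,0,0,-0.744,0.4],[161,485,6,0,0,-0.744,0.4],[161,485,6,0,0,-0.744,0.4],[161,485,6,0,0,-0.744,0.4],[161,485,6,0,0,-0.744,0.4],[161,485,6,0,0,-0.744,0.4],[161,485,6,0,0,-0.744,0.4],[161,485,6,0,0,-0.744,0.4],[161,485,6,0,0,-0.744,0.4],[161,485,6,0,0,-0.744,0.4]]' >/dev/null
python3 to.py 532.5 -228.7 185 17.4
```

```text
t 5.2 pos [ 531.7 -205.8  183.1] heading 17.5 shift [-6.1 22.1 -2. ] turn [-0.004  0.003  0.001] f [ 0.8 -0.2 -7.4] q6 0.69 op 43.5 40.0
```

```bash
python3 -m jog '[[0,0,0,0,0,0,0.4],[0,0,0,0,0,0,0.4],[0,0,0,0,0,0,0.4]]' >/dev/null
python3 to.py 532.5 -228.7 185 17.4
python3 - <<'E'
from h import *
st=sense(); s=snapshot("wrist"); P=cloud(s,st); f=s["frame"]; M=R.from_quat(st["ee_rot"]).as_matrix()
np.save("w.npy",P); Q=P[np.isfinite(P[...,2])]; n=np.hypot(Q[:,0]-567.8,Q[:,1]+217.6)
for lab,lo,hi,r in(("lip",138,148,80),("face",100,110,75),("plate",74,87,260)):
    q=Q[(Q[:,2]>lo)&(Q[:,2]<hi)&(n<r)]; print(lab,len(q),np.median(q[:,2]).round(1),cv2.minAreaRect(q[:,:2].astype(np.float32)))
cv2.imwrite("pics/e.png",f[...,::-1])
E
```

```text
t 5.5 pos [ 532.9 -203.3  184.5] heading 17.5 shift [-8.  24.2 -0.6] turn [-0.003  0.002  0.002] f [-0.3 -0.5 -7.7] q6 0.7 op 43.7 40.0
lip 2909 143.4 ((599.7864379882812, -207.58065795898438), (32.14959716796875, 30.271270751953125), 17.691328048706055)
face 1368 105.3 ((566.4051513671875, -218.6607666015625), (79.62908172607422, 29.403711318969727), 18.396099090576172)
plate 89794 80.4 ((566.3858032226562, -218.6663818359375), (249.80929565429688, 300.25128173828125), 17.546188354492188)
```

View pics/e.png

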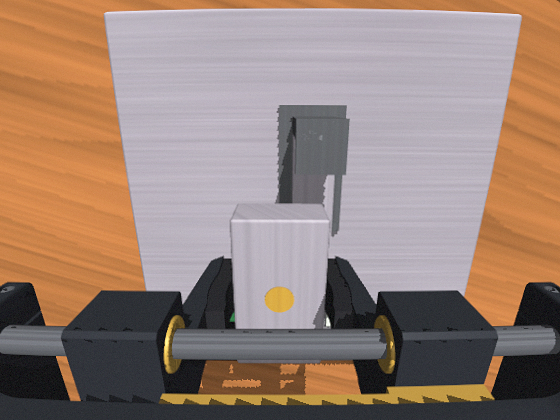

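The slab is held lengthwise (disc at (279,299)). The block and lip are ahead at (315,145), offset right by about 24 mm as computed. Refined load centre: (566.8, −218.3), yaw 17.5°.

```bash
python3 - <<'E'
from h import *
P=np.load("w.npy"); st=sense(); M=R.from_quat(st["ee_rot"]).as_matrix()
T=(P-st["position"])@M; m=(P[...,2]>192)&(P[...,2]<204)&(abs(T[...,1])<30)&(T[...,0]>5)
q=T[m]; print(len(q),"tool x max",np.percentile(q[:,0],[50,98,99.8]).round(1),"y",np.percentile(q[:,1],[.5,99.5]).round(1),"z med",np.median(P[m][:,2]))
E
python3 -m jog '[[-8,12,0,0,0,0,0.4],[-8,25,0,0,0,0,0.4],[-8,25,0,0,0,0,0.4],[-8,25,15,0,0,0,0.4],[-8,25,45,0,0,0,0.4],[-8,25,45,0,0,0,0.4],[-8,25,45,0,0,0,0.4],[-8,25,45,0,0,0,0.4]]' >/dev/null
python3 to.py 533.1 -228.9 117.3 17.5
```

```text
7436 tool x max [22.4 38.4 38.7] y [-29.   29.2] z med 198.3422313382918
t 6.35 pos [ 534.  -231.1  143. ] heading 17.5 shift [-0.2 -2.4 25.7] turn [ 0.002 -0.002 -0.001] f [ 0.7 -0.1 -6.5] q6 0.66 op 43.2 40.0
```

```bash
python3 -m jog '[[0,-1,8,0,0,0,0.4],[0,-2,16,0,0,0,0.4],[0,-2,21,0,0,0,0.4],[0,-2,23,0,0,0,0.4],[0,-2,23,0,0,0,0.4],[0,-2,23,0,0,0,0.4]]' >/dev/null
python3 to.py 533.1 -228.9 117.3 17.5
python3 -m jog '[[0,0,1,0,0,0,0.4],[0,0,1,0,0,0,0.4],[0,0,1,0,0,0,0.4]]' >/dev/null
python3 to.py 533.1 -228.9 117.3 17.5
```

```text
t 6.95 pos [ 532.8 -228.9  118.6] heading 17.5 shift [0.3 0.1 1.3] turn [ 0.    -0.    -0.001] f [-1.5 -0.3 -7.4] q6 0.66 op 43.9 40.0
t 7.25 pos [ 532.7 -228.8  117.5] heading 17.5 shift [0.4 0.2 0.2] turn [ 0.    -0.    -0.001] f [-0.4  0.3 -7.8] q6 0.66 op 43.5 40.0
```

Still carrying the full weight; lowering in 1 mm steps.

```bash
python3 -m jog '[[0,0,0.5,0,0,0,0.4],[0,0,1,0,0,0,0.4],[0,0,1,0,0,0,0.4]]' >/dev/null
python3 to.py 533.1 -228.9 117.3 17.5
python3 -m jog '[[0,0,0.5,0,0,0,0.4],[0,0,0.7,0,0,0,0.4],[0,0,0.7,0,0,0,0.4]]' >/dev/null
python3 to.py 533.1 -228.9 117.3 17.5
```

```text
t 7.55 pos [ 532.7 -228.9  117.3] heading 17.5 shift [0.3 0.2 0. ] turn [ 0.001 -0.    -0.001] f [-3.6  1.4  5.1] q6 0.66 op 43.6 40.0
t 7.85 pos [ 532.8 -228.9  117.3] heading 17.5 shift [ 0.3  0.1 -0. ] turn [ 0.001 -0.    -0.   ] f [-6.4  4.2 11.6] q6 0.66 op 43.5 40.0
```

Contact: a firm press of about 19 N net, at the predicted height. Sliding to about −14 mm and pausing there.

```bash
python3 -m jog '[[4,0,0,0,0,0,0.4],[8,0,0,0,0,0,0.4],[12,0,0,0,0,0,0.4],[16,0,0,0,0,0,0.4],[19,0,0,0,0,0,0.4],[22,0,0,0,0,0,0.4],[22,0,0,0,0,0,0.4],[22,0,0,0,0,0,0.4]]' >/dev/null
python3 to.py 565.8 -218.3 117.3 17.5
python3 - <<'E'
from h import *
st=sense(); s=snapshot("wrist"); P=cloud(s,st); M=R.from_quat(st["ee_rot"]).as_matrix(); T=(P-st["position"])@M
for lab,lo,hi in(("slab",126,135),("lip",139,148)):
    q=T[(P[...,2]>lo)&(P[...,2]<hi)&(abs(T[...,1])<24)&(T[...,0]>0)&(T[...,0]<90)]; print(lab,len(q),np.percentile(q[:,0],[1,99]).round(1),np.percentile(q[:,1],[2,98]).round(1),np.median(q[:,2]).round(1))
cv2.imwrite("pics/f.png",s["frame"][...,::-1])
E
```

```text
t 8.65 pos [ 554.  -223.3  117.4] heading 17.5 shift [12.8 -1.2  0.1] turn [ 0.003 -0.001 -0.001] f [-5.3 -2.   7.7] q6 0.69 op 43.5 40.0
slab 6080 [ 0.4 64.6] [-21.4  21.8] -14.0
lip 6453 [ 8.2 64.8] [-15.5  13.9] -26.0
```

View pics/f.png

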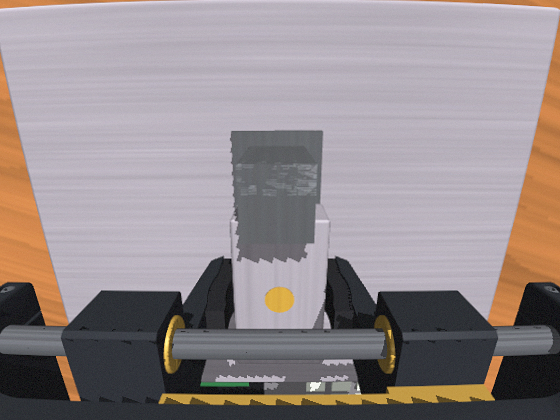

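The slab's front end is under the lip (lip at (277,185), disc at (279,299)) and lined up to within 1 mm, 12–13 mm short of home. Sliding home.

```bash
python3 -m jog '[[3,0,0,0,0,0,0.4],[6,-0.5,0,0,0,0,0.4],[9,-0.8,0,0,0,0,0.4],[11,-0.8,0,0,0,0,0.4],[11,-0.8,0,0,0,0,0.4],[11,-0.8,0,0,0,0,0.4]]' >/dev/null
python3 to.py 565.8 -218.3 117.3 17.5
python3 -m jog '[[1,0,0,0,0,0,0.4],[1,0,0,0,0,0,0.4],[1,0,0,0,0,0,0.4]]' >/dev/null
python3 to.py 565.8 -218.3 117.3 17.5
```

```text
t 9.3 pos [ 564.1 -219.3  117.3] heading 17.5 shift [ 1.9 -0.4  0. ] turn [ 0.003 -0.001 -0.001] f [-5.9 -3.2  7.5] q6 0.7 op 43.7 40.0
t 9.6 pos [ 564.8 -219.   117.3] heading 17.5 shift [ 1.1 -0.4  0. ] turn [ 0.003  0.    -0.001] f [-7.8 -2.1  7.7] q6 0.7 op 43.9 40.0
```

```bash
python3 -m jog '[[0.5,0,0,0,0,0,0.4],[1,0,0,0,0,0,0.4],[1,0,0,0,0,0,0.4]]' >/dev/null
python3 to.py 565.8 -218.3 117.3 17.5
python3 -m jog '[[0.5,0,0,0,0,0,0.4],[1,0,0,0,0,0,0.4],[1,0,0,0,0,0,0.4]]' >/dev/null
python3 to.py 565.8 -218.3 117.3 17.5
```

```text
t 9.9 pos [ 565.7 -218.8  117.3] heading 17.5 shift [ 0.3 -0.4  0. ] turn [ 0.003  0.    -0.001] f [-8.5 -1.6  8.9] q6 0.71 op 43.7 40.0
t 10.2 pos [ 566.6 -218.5  117.3] heading 17.5 shift [-0.8 -0.4  0. ] turn [ 0.003  0.    -0.001] f [-9.3 -2.5  8.6] q6 0.71 op 43.9 40.0
```

```bash
python3 -m jog '[[0.5,0,0,0,0,0,0.4],[1,0,0,0,0,0,0.4],[1,0,0,0,0,0,0.4]]' >/dev/null
python3 to.py 565.8 -218.3 117.3 17.5
python3 -m jog '[[0.5,0,0,0,0,0,0.4],[1,0,0,0,0,0,0.4],[1,0,0,0,0,0,0.4]]' >/dev/null
python3 to.py 565.8 -218.3 117.3 17.5
```

```text
t 10.5 pos [ 567.4 -218.3  117.3] heading 17.5 shift [-1.5 -0.4  0. ] turn [ 0.003  0.001 -0.001] f [-9.8 -2.9  9.4] q6 0.71 op 43.5 40.0
t 10.8 pos [ 567.5 -218.2  117.3] heading 17.5 shift [-1.6 -0.4  0. ] turn [ 0.002  0.003 -0.001] f [-15.5  -3.5  11.6] q6 0.71 op 43.7 40.0
```

The force rose and motion stopped, so the slab is against the stop. Releasing and withdrawing straight up.

```bash
python3 -m jog '[[-1,0,-1,0,0,0,0.4],[-1,0,-1,0,0,0,0.9],[-1,0,-1,0,0,0,0.9],[-1,0,-1,0,0,0,0.9],[-1,0,-1,0,0,0,0.9],[-1,0,-1,0,0,0,0.9],[-1,0,-1,0,0,0,0.9]]' >/dev/null
python3 to.py 565.8 -218.3 117.3 17.5
python3 -m jog '[[-1,0,-20,0,0,0,0.9],[-1,0,-50,0,0,0,0.9],[-1,0,-90,0,0,0,0.9],[-1,0,-90,0,0,0,0.9],[-30,0,-120,0,0,0,0.9],[-60,0,-130,0,0,0,0.9],[-60,0,-130,0,0,0,0.9],[-60,0,-130,0,0,0,0.9]]' >/dev/null
python3 to.py 565.8 -218.3 117.3 17.5
python3 - <<'E'
from h import *
st=sense(); s=snapshot("wrist"); P=cloud(s,st)
u=np.array([np.cos(np.radians(17.5)),np.sin(np.radians(17.5))]); n=np.array([-u[1],u[0]])
D=P[...,:2]-[566.8,-218.3]; X=D@u; Y=D@n
for lab,lo,hi in(("slab",126,137),("lip",139,148)):
    m=(P[...,2]>lo)&(P[...,2]<hi)&(abs(Y)<40)&(abs(X)<75); print(lab,m.sum(),np.percentile(X[m],[1,99]).round(1),np.percentile(Y[m],[1,99]).round(1),np.median(P[m][:,2]).round(1),cv2.minAreaRect(np.c_[X[m],Y[m]].astype(np.float32)))
cv2.imwrite("pics/g.png",s["frame"][...,::-1])
b=snapshot("top");B=cloud(b); g=np.ptp(b["frame"].astype(int),axis=2)<60
m=(B[...,2]>20)&(B[...,2]<32)&(np.hypot(B[...,0]-411.6,B[...,1]-265.6)<45)&g
print("short",cv2.minAreaRect(B[m][:,:2].astype(np.float32)),"jar",B[236,140])
E
```

```text
t 11.5 pos [ 567.8 -216.9  116.7] heading 17.5 shift [-2.3  0.8 -0.6] turn [ 0.    -0.    -0.001] f [-0.5 -0.3 -0.6] q6 0.71 op 79.2 0.0
t 12.3 pos [ 510.4 -234.9  246.4] heading 17.4 shift [ 57.8   0.7 129.1] turn [-0.    -0.    -0.001] f [-0.8  0.3 -0.5] q6 0.63 op 79.3 0.0
slab 4234 [-39.3  37.1] [-21.7  21.1] 131.4 ((-0.5733757019042969, -0.363677978515625), (78.53688049316406, 43.97492218017578), 0.014405625872313976)
lip 1821 [19.5 51. ] [-14.2  14.7] 143.5 ((35.253963470458984, 0.16759490966796875), (31.613922119140625, 29.56294822692871), 0.02586587704718113)
short ((411.7233581542969, 265.5474853515625), (43.757816314697266, 43.778770446777344), 15.974853515625) jar [473.05079851 510.11597318 103.16168814]
```

View pics/g.png

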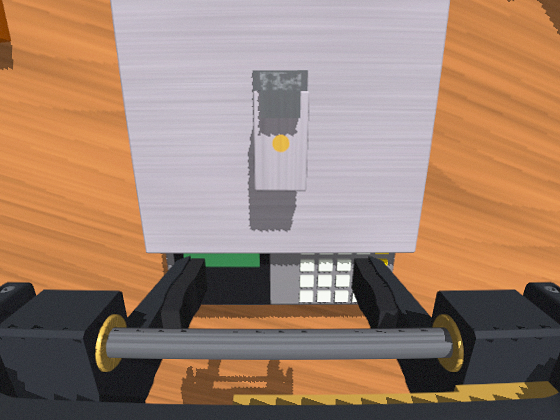

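The slab lies flat and square under the lip (disc at (281,143)). It is home within about 1 mm along and across, with its top at 131 mm. The short slab and jar have not moved, and the gripper is clear.

```bash
python3 -c "
from plant import *
print(job_done())"
```

```text
the job is handed in; nothing more can be done
None
```

The long slab is home against the end stop, flat and centred on the load block to within about 1 mm by camera; the short slab and jar are where they stood, and the job is handed in at about 12.4 s (no verdict was returned).

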